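Clamp a filled jar in the lid press

ROBOT

A 6-joint arm with a two-finger parallel gripper is mounted at the origin on a cart in front of the work surface, level with it; the furniture and walls round the work are solid. World frame = base frame: x ahead of the robot, y to its left, z up, the work surface at z = 0. Lengths are in mm, angles in degrees, forces in N, time in s.
With the tool pointing down it reaches from about 300 to 850 mm from the base axis. Payload 4.2 kg.
Tool frame: the origin (TCP) lies midway between the tips of the shut fingers; the grasp point (between the pads) lies 19 mm behind it; z points along the fingers, y is the line along which they close (so a half turn about z gives the same grasp; the last joint's range is limited). The gripper opens to 91 mm and grips with 3 to 60 N. Pads are 32 mm wide; open, the fingers measure 118 mm over their backs; the gripper's body (76 mm by 178 mm) begins 60 mm behind the grasp point.
Start: joints at [-77.693, 18.312, 89.639, -0, 72.044, -1.146], TCP at [133.775, -559.238, 213.976] pointing down, gripper open.
Joint ranges: [-177.97, 177.97], [-48.28, 115.42], [12.27, 149.76], [-77.06, 257.06], [2.81, 150.46], [-146.56, 146.56]. Speed limits (degrees/s): [147.25, 147.25, 180, 180, 180, 180].

INTERFACE

Orientations are given as [roll, pitch, yaw] about the fixed x, y, z axes, in that order (R = Rz(yaw) Ry(pitch) Rx(roll)).
In Python, from workcell import env, grab_frame, camera_model gives the robot as it stands (env), with the cameras as plain functions.
- The arm moves only by the shell command python3 drive.py [OPENING] [FORCE], which reads ROWS from standard input. ROWS is a JSON list of rows, 1 to 8 of them, each written [[dx, dy, dz], [rx, ry, rz]]: dx, dy, dz in mm, then a rotation vector rx, ry, rz in degrees; each row shifts and turns the commanded pose from where the row before left it, along the tool's axes as they then stand; what a row does not reach is not made up. A row lasts 1/10 s, in which the tool goes at most 50 mm and 8.59 degrees, less where a joint would pass 70% of its speed; a pose out of reach is approached as far as the arm can. OPENING is the finger opening in mm, set as the command begins (- or left out keeps the last). The fingers move at their own pace and stop on an object; FORCE is the grip in N (left out, the last holds). Time passes only in rows, so rows that do not move let the fingers close. It prints the time, the measured TCP pose, the force, the opening and the grip force at its end. Input that does not fit is refused with a message, and nothing moves.
- env.state(): the state, without advancing time (a new reading comes with each control period).
- grab_frame(name): name is "scene" or "top" or "wrist"; returns the picture (400x640x3 uint8, blue, green, red); there is no depth.
- camera_model(name): a dict with "fx", "fy", "cx", "cy" (pixels), "T" (4x4, takes a point from camera to world coordinates). Camera axes: x right, y up, looking along -z (the intrinsics and any distortion apply to the point x, -y, -z); pixel columns grow to the right and rows downward; lengths in mm; the calibration is good to about 2 mm. A picture is of the moment at which its call begins: read the wrist's pose just before it. camera_model takes no time and is no camera call; for the wrist camera it gives the pose at the moment of the call.
- env.job_done(): hands the job in; it is judged then, once.
The state is a dict: "time_s": time; "qpos": joint angles; "qvel": joint speeds; "effort": joint torques, N m; "ee_pos": TCP position; "ee_rot": TCP orientation; "force": force on the tool from outside, world axes, zero at the start; "torque": the same for the moment, N m; "gripper_width": finger opening in mm; "gripper_force": force on a finger pad.
Only numpy, scipy, OpenCV 4.12 (cv2) and the standard library are available. Lean on these libraries where they do the work, as an engineer would, in place of code of your own. Each camera call takes 0.05 s, during which the arm holds its last target. There are 200 camera calls.

TASK

Take the filled glass jar from the chopping board and stand it upright on the rubber mat of the bench lid press, right back against the vee stop, and let go of it. Then swing the press's arm over the jar to its stop, push the sprung T-handle down until the foot has just come to bear on the jar's lid, and while holding it there turn the handle clockwise (seen from above) as far as it goes, so that the twist lock keeps the foot pressing lightly on the lid after you let go, while the seal sets. Bear down gently, so that the rubber pad is not squeezed flat, and leave the other things where they are.

Things in the scene. Friction and masses are not known exactly. Their poses are not given: they have to be found in the camera images.
- jar: the filled jar: round glass jar, 65 mm in diameter and 86 mm high with its dark flat screw lid (the top 11 mm, also 65 mm across), about 0.33 kg, standing upright on the chopping board. Origin: centre of its underside, z up. Grip it across its diameter; to set it in the press, grip it along the press's y, so that the fingers pass beside the vee stop
- board: beech chopping board lying flat, 295 x 395 x 18 mm, does not move. Origin: centre of its underside
- lid_press: the lid press, fixed to the worktop: grey base plate, 140 mm wide (y), with an upright column (22 mm in diameter, 234 mm high) 110 mm behind the seat. Origin: below the seat at worktop height, z up; its own -x is the open front for loading, which faces right, to the chopping board; +x points back to the column. The plate reaches 70 mm before and 150 mm behind the origin
- press_swing (a joint): angle of the press's arm about the column, rad: 0 = at its stop, straight over the seat; 1.2 to 1.4 at the start, swung off the seat (clockwise seen from above, to the robot's side) so that the jar can be set down from above. Stiff hinge: stays where it is left, moved by about 2 N at the handle
- press_sleeve (a point): middle of the top of the round guide sleeve (36 mm in diameter) at the end of the arm, 218 mm above the worktop and 110 mm from the column's axis. The spindle slides in this sleeve. The arm (26 mm wide, sleeve's underside 187 mm above the worktop) turns with the swing and its axes with it: own +x points along the arm to the column
- press_seat (a point): where the centre of the jar's underside comes when the jar stands on the mat and touches both cheeks of the vee stop: 14 mm above the worktop, right below the spindle when the arm is at its stop. Axes as the press. The mat (96 x 90 mm) is level from 64 mm in front of it to the vee. The cheeks are steel plates behind the jar, top 42 mm above the worktop, within 29 mm either side of the middle
- press_spindle: the spindle, an upright 12 mm steel rod sliding in the arm. Origin: on its axis at mid-height of the T-handle, 325 mm above the worktop at rest (fully up, where a return spring brings it); travel 78 mm down. The spring lifts with 3 N at the top, 5 N near the bottom, and friction is 1 N: it does not stay down unless held or locked. At its lower end is the pressing foot
- foot_thread (a point): lower end of the rod, 151 mm below the handle's centre. Below it the 49 mm wide foot is screwed out by a different amount each time, not measured: its underside is 11 to 29 mm below this point, so it meets the lid of a jar in the press after 45 to 63 mm of spindle travel, and the touch must be felt. Its rubber pad yields 1 mm for each 5 N, 5 mm at most
- press_handle (a joint): angle of the T-handle on top of the spindle, rad: 0 to 0.3 at the start (unlocked; at 0 the bar lies along the arm), growing as it turns clockwise seen from above; end stop at 1.4. Turning it drives a brake shoe that jams the spindle; it begins to grip at about 0.75 and holds over 20 N beyond 1.2. It stays where left and turns with 0.1 to 0.15 N m
- handle_grip (a point): centre of the T-handle: a pale wooden bar 92 mm long (along this point's own x, which turns with the handle), 15 mm wide and 18 mm tall, level; grip it from above across its 15 mm width. Same point as the spindle's origin
- lemon: a lemon, 71 mm long, on the chopping board; to be left alone. Origin: underside
- spice: a spice jar with a mustard-coloured cap, 42 mm in diameter, 96 mm high, on the chopping board; to be left alone. Origin: underside
- bean_tin: a tall food tin, 75 mm in diameter, 110 mm high, on the worktop behind; to be left alone. Origin: underside
- mug: a cream mug, 95 mm high, on the worktop to the right; to be left alone. Origin: underside

How it is judged:
By the outcome, as a careful person would: the job done as asked, in the order asked, and still so for the second after the job is handed in, with the robot touching nothing.
It also fails if it takes over 61 s, if anything falls off the work surface, if the arm or the gripper's body presses on something with over 40 N, if the wrist force passes 120 N, or if a joint passes its speed limit or range.

## Working session

There is one attempt and no reset: what is moved stays moved. The work goes in short steps, Python scripts to look and compute and a shell command to move; the robot and the scene stay as the last step left them, time stands still between calls to the robot, and variables do not carry over. Pictures are saved under pics/ and viewed, at most 10 in all, crops included, and the job is handed in when it is done.

```bash
ls; mkdir -p pics
cat > h.py <<'E'
import numpy as np, cv2
from workcell import env, grab_frame, camera_model
def ray(cam,u,v,m=None):
    m=m or camera_model(cam); T=np.array(m["T"])
    d=np.array([(u-m["cx"])/m["fx"],-(v-m["cy"])/m["fy"],-1.]);
    return T[:3,3],T[:3,:3]@d
def at_z(cam,u,v,z,m=None):
    o,d=ray(cam,u,v,m); return o+d*(z-o[2])/d[2]
def proj(cam,p,m=None):
    m=m or camera_model(cam); T=np.array(m["T"]); q=T[:3,:3].T@(np.array(p)-T[:3,3])
    return m["cx"]+m["fx"]*q[0]/-q[2], m["cy"]-m["fy"]*q[1]/-q[2]
E
python3 - <<'E'
from h import *
for c in("scene","top"):
    cv2.imwrite(f"pics/{c}.png",grab_frame(c)); m=camera_model(c); print(c,{k:(np.round(v,3).tolist() if k=="T" else v) for k,v in m.items()})
print(env.state())
E
```

```text
drive.py
pics
workcell.py
scene {'fx': 397.1625584948272, 'fy': 397.1625584948272, 'cx': 319.01464884182775, 'cy': 195.09973391932223, 'T': [[0.811, 0.33, -0.484, -194.446], [-0.585, 0.455, -0.671, -1176.82], [-0.001, 0.827, 0.562, 1072.101], [0.0, 0.0, 0.0, 1.0]]}
top {'fx': 480.93855218812575, 'fy': 480.93855218812575, 'cx': 319.3889953705914, 'cy': 197.8071390054036, 'T': [[-0.169, 0.769, -0.616, -618.558], [-0.986, -0.134, 0.104, 76.776], [-0.002, 0.625, 0.781, 1707.245], [0.0, 0.0, 0.0, 1.0]]}
{'time_s': 0.1, 'qpos': array([-7.76922965e+01,  1.83478172e+01,  8.96983149e+01, -2.63990184e-03,
        7.20438367e+01, -1.14640900e+00]), 'qvel': array([ 0.2018269 , -0.09484282, -0.16916998,  0.0942324 ,  0.04200954,
        0.14276001]), 'effort': array([-1.40185680e-04, -4.13332772e+01, -2.32510722e+01,  7.28474488e-02,
        4.21892689e-02, -4.57179613e-05]), 'ee_pos': array([ 133.67052716, -558.79199494,  213.21342734]), 'ee_rot': array([-1.79909999e+02,  7.09505152e-04,  1.34549289e+01]), 'force': array([ 0.23523033, -0.07560736, -0.73205428]), 'torque': array([-0.0026805 ,  0.07027399, -0.03086847]), 'gripper_force': 0.0, 'gripper_width': 91.01377645761275}
```

View pics/scene.png

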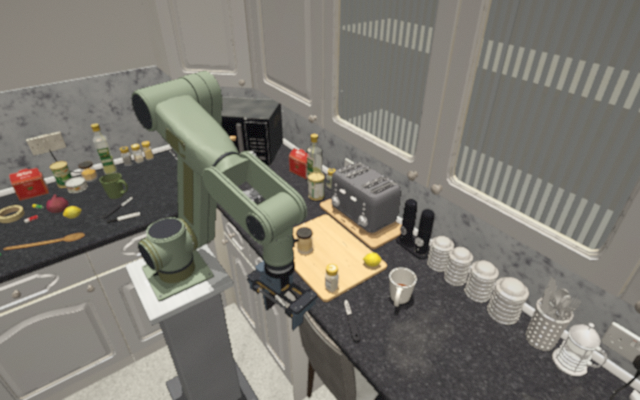

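View pics/top.png

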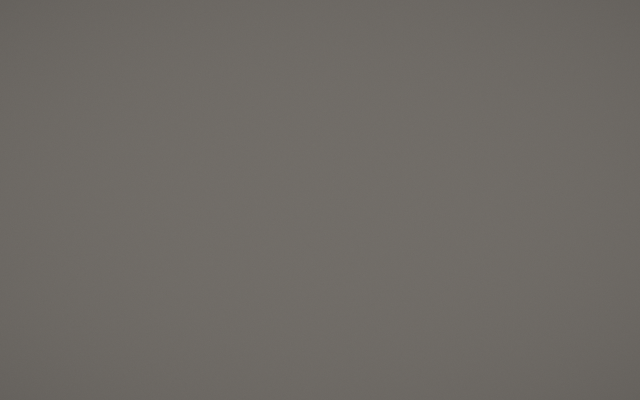

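The scene view shows the jar (dark lid) at about (304,232), the spice jar at (331,278) and the lemon at (372,259), but the arm hides the press. The top view is plain grey, so it's blocked and no use.

Run:
```python
from h import *
print("jar lid",at_z("scene",304,233,104),"spice",at_z("scene",331,268,114),"lemon",at_z("scene",372,260,45),"mug",at_z("scene",402,275,95))
for n,p in (("left corner",(270,262)),("bot",(327,297)),("right",(385,262))): print(n,at_z("scene",*p,18))
m=camera_model("wrist"); print(m)
for p in((0,0),(639,0),(0,399),(639,399)): print(at_z("wrist",*p,0))
cv2.imwrite("pics/w0.png",grab_frame("wrist"))
s=cv2.imread("pics/scene.png")[190:310,200:420]; cv2.imwrite("pics/sc.png",cv2.resize(s,None,fx=3.5,fy=3.5,interpolation=2))
```

```text
jar lid [ 441.93705142 -196.42838682  104.        ] spice [ 405.9681146  -412.88709432  114.        ] lemon [ 597.4767516  -413.92314818   45.        ] mug [ 591.94783382 -564.56939462   95.        ]
left corner [ 298.43779217 -175.7300652    18.        ]
bot [ 370.7440335  -439.07858998   18.        ]
right [ 650.79283176 -430.7792366    18.        ]
{'fx': 293.3217640933919, 'fy': 293.3217640933919, 'cx': 316.37976146966355, 'cy': 196.11155470441628, 'T': array([[ 2.32603406e-01,  9.41791305e-01,  2.42744294e-01,
         2.03068580e+02],
       [-9.72569506e-01,  2.25768085e-01,  5.60118634e-02,
        -5.42891522e+02],
       [-2.05242843e-03, -2.49114249e-01,  9.68471930e-01,
         3.84130981e+02],
       [ 0.00000000e+00,  0.00000000e+00,  0.00000000e+00,
         1.00000000e+00]])}
[ 249.19841783 -154.98163287    0.        ]
[ 420.16943758 -872.13500681    0.        ]
[-350.94019494 -138.0037899     0.        ]
[-1.04044749e+02 -1.15962684e+03  5.68434189e-14]
```

View pics/w0.png

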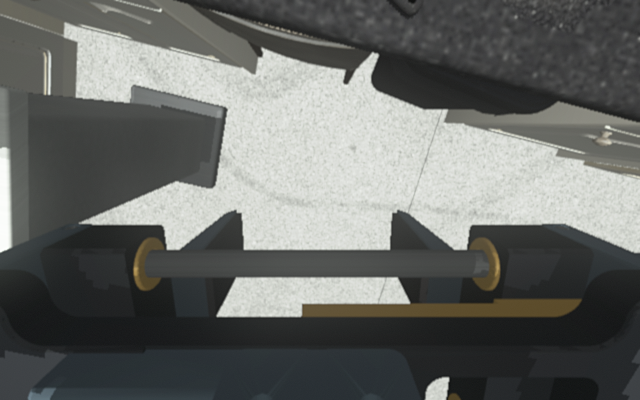

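```bash
echo '[[[0, 0, -45], [0, 0, 0]], [[0, 0, -45], [0, 0, 0]], [[20, -20, -40], [0, 0, 0]], [[30, -30, -30], [0, 0, 0]], [[30, -30, -28], [0, 0, 0]], [[30, -35, -28], [0, 0, 0]], [[30, -38, 0], [0, 0, 0]], [[30, -38, 0], [0, 0, 0]]]' | python3 drive.py
echo '[[[30, -38, 0], [0, 0, 0]], [[30, -38, 0], [0, 0, 0]], [[30, -38, 0], [0, 0, 2]], [[30, -38, 0], [0, 0, 2]], [[27, -38, 0], [0, 0, 2]], [[0, -10, 0], [0, 0, 2]], [[0, 0, 0], [0, 0, 2]]]' | python3 drive.py
python3 - <<'E'
from h import *
import json
m=camera_model("wrist"); im=grab_frame("wrist"); cv2.imwrite("pics/w1.png",im)
m["T"]=m["T"].tolist(); json.dump(m,open("w1.json","w"))
im=grab_frame("scene"); cv2.imwrite("pics/scene2.png",im)
E
```

```text
time_s: 0.95
ee_pos: [252.5, -337.4, 426.9]
ee_rot: [179.9, -0.1, 13.4]
force: [1.0, -0.0, 0.4]
gripper_width: 91.3
gripper_force: 0.0
time_s: 1.65
ee_pos: [354.0, -109.9, 426.1]
ee_rot: [-180.0, 0.0, 3.6]
force: [-0.0, 0.0, 1.2]
gripper_width: 91.3
gripper_force: 0.0
```

View pics/w1.png

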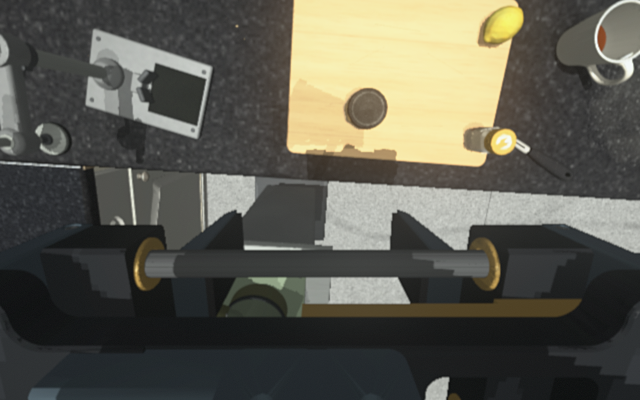

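The wrist view shows the press plate with corners near (96,29), (212,67), (199,138) and (86,106), and the arm swung towards the robot with its foot at (52,137). The jar lid is at (366,108), the spice jar at (503,142) and the lemon at (502,25).

Run:
```python
import cv2
im=cv2.imread("pics/w1.png")[10:170,0:240]; cv2.imwrite("pics/w1c.png",cv2.resize(im,None,fx=3.3,fy=3.3,interpolation=2))
```

```text
(no output)
```

View pics/w1c.png

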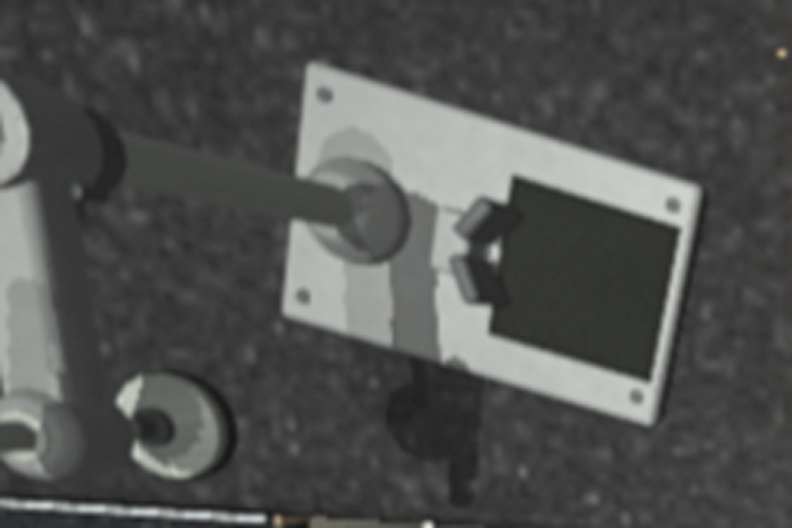

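The enlarged crop gives plate corners (93.3,29.1), (212.7,66.4), (198.5,139.1) and (85.8,105.8), and mat corners (155.5,63.6), (205.8,79.1), (197,125.2) and (148.5,111.2). The foot's centre is near (53,138).

Run:
```python
from h import *
import json
from scipy.optimize import least_squares
m=json.load(open("w1.json"))
obs=np.array([(93.3,29.1),(212.7,66.4),(198.5,139.1),(85.8,105.8),(155.5,63.6),(205.8,79.1),(197,125.2),(148.5,111.2)])
# image: column left(+x local). up in image = world +x
# +x ~ world +y, so +y local ~ world -x : image bottom
def f(p,full=False):
    x,y,a,h=p; c,s=np.cos(a),np.sin(a)
    L=[(150,-70,h),(-70,-70,h),(-70,70,h),(150,70,h),(32,-45,14),(-64,-45,14),(-64,45,14),(32,45,14)]
    P=[(x+c*u-s*v,y+s*u+c*v,z) for u,v,z in L]
    return (np.array([proj("",q,m) for q in P])-obs).ravel()
r=least_squares(f,[450,100,np.pi/2,10],bounds=([0,-500,0,4],[900,600,3.14,14]))
print(r.x,np.degrees(r.x[2]),np.round(r.fun.reshape(-1,2),1).tolist())
print("jar",at_z("",366,108,104,m),"lemon",at_z("",502,25,45,m),"spice",at_z("",503,142,114,m))
x,y,a,h=r.x
col=np.array([x+110*np.cos(a),y+110*np.sin(a)])
for sw in (1.2,1.3,1.4):
    # arm from column towards seat: direction a+pi, clockwise by sw
    b=a+np.pi-sw; p=col+110*np.array([np.cos(b),np.sin(b)])
    print(sw,p,[np.round(proj("",(*p,z),m),1).tolist() for z in (218,174,150)])
```

```text
[458.01395781 176.50591719   1.34476332   9.2422057 ] 77.04926282739466 [[-0.0, -0.4], [0.4, -0.2], [0.3, 0.5], [-0.1, 0.5], [-0.6, -0.9], [0.5, -0.5], [0.2, 1.0], [-0.8, 0.3]]
jar [ 449.71935599 -183.74460068  104.        ] lemon [ 600.92516723 -408.06370441   45.        ] spice [ 410.69052409 -409.54784824  114.        ]
1.2 [373.81700245 267.83945456] [[22.0, 142.8], [52.1, 140.5], [66.1, 139.5]]
1.3 [372.77659896 278.78553883] [[13.4, 143.1], [44.4, 140.8], [58.8, 139.7]]
1.4 [372.83417815 289.78080531] [[4.7, 142.5], [36.6, 140.3], [51.4, 139.2]]
```

Run:
```python
from h import *
import json
m=json.load(open("w1.json")); g=cv2.imread("pics/w1.png",0)
b=(cv2.GaussianBlur(g,(3,3),0)[75:145,330:405]<85).astype(np.uint8)
n,l,s,c=cv2.connectedComponentsWithStats(b)
i=1+np.argmax(s[1:,4]); print(s[i],c[i]+[330,75])
# predicted lid outline for given xy
e=np.array([np.round(proj("",(449.7+32.5*np.cos(t),-183.7+32.5*np.sin(t),104),m),1) for t in np.arange(0,6.28,1.57)]); print(e)
cv2.imwrite("pics/j.png",cv2.resize(g[75:145,330:405],None,fx=7,fy=7,interpolation=2))
```

```text
[20 41 10 11 20] [353.6  121.65]
[[368.1  86.6]
 [345.9 106.7]
 [363.8 128.7]
 [386.  109.4]]
```

View pics/j.png

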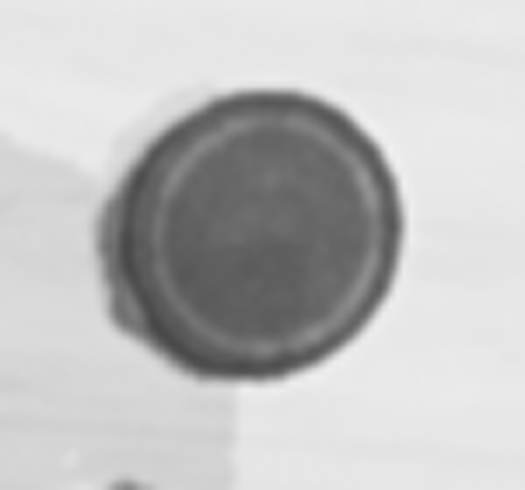

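The lid's ring is centred at about (368,108.3), which puts the jar near (449,-187). I'll rotate to the press yaw and go above the jar.

```bash
echo '[[[0, 0, 20], [0, 0, -8]], [[0, 0, 20], [0, 0, -8]], [[0, 0, 20], [0, 0, -8]], [[0, 0, 20], [0, 0, -8]], [[0, 0, 20], [0, 0, -8.3]], [[0, 0, 20], [0, 0, -8.3]], [[0, 0, 20], [0, 0, -8.3]], [[0, 0, 20], [0, 0, -8.3]]]' | python3 drive.py
echo '[[[-10, 20, 20], [0, 0, -8.2]], [[-15, 30, 20], [0, 0, 0]], [[-15, 30, 20], [0, 0, 0]], [[-14, 30, 20], [0, 0, 0]], [[0, 0, 0], [0, 0, 0]]]' | python3 drive.py
python3 - <<'E'
from h import *
s=env.state(); p=s["ee_pos"]; y=np.radians(s["ee_rot"][2]); d=np.array([449,-187])-p[:2]
print(p,s["ee_rot"],d@[np.cos(y),np.sin(y)],d@[np.sin(y),-np.cos(y)],s["qpos"])
E
```

```text
time_s: 2.55
ee_pos: [353.6, -112.5, 265.4]
ee_rot: [-180.0, 0.0, 69.0]
force: [0.2, -0.4, 0.6]
gripper_width: 90.9
gripper_force: 0.0
time_s: 3.05
ee_pos: [447.6, -194.0, 183.1]
ee_rot: [-179.8, -0.0, 76.8]
force: [-0.7, 0.9, -0.5]
gripper_width: 91.0
gripper_force: 0.0
[ 447.56834063 -194.04765003  183.073763  ] [-1.79770935e+02 -2.20710687e-02  7.67600297e+01] 7.188211963471811 -0.2205183023156021 [-2.47737992e+01  1.19514158e+01  1.03277849e+02 -2.66746525e-02
  6.49995896e+01 -1.15225514e+01]
```

```bash
echo '[[[7, 0, 20], [0, 0, 0]], [[0, 0, 30], [0, 0, 0]], [[0, 0, 30], [0, 0, 0]], [[0, 0, 25], [0, 0, 0]], [[0, 0, 15], [0, 0, 0]], [[0, 0, 0], [0, 0, 0]], [[0, 0, 0], [0, 0, 0]]]' | python3 drive.py
echo '[[[0, 0, 0], [0, 0, 0]], [[0, 0, 0], [0, 0, 0]], [[0, 0, 0], [0, 0, 0]], [[0, 0, 0], [0, 0, 0]], [[0, 0, 0], [0, 0, 0]]]' | python3 drive.py 55 22
echo '[[[0, 0, 0], [0, 0, 0]], [[0, 0, 0], [0, 0, 0]], [[0, 0, -5], [0, 0, 0]], [[0, 0, -20], [0, 0, 0]], [[0, 0, -30], [0, 0, 0]], [[0, 0, -30], [0, 0, 0]], [[0, 0, -35], [0, 0, 0]], [[0, 0, -30], [0, 0, 0]]]' | python3 drive.py
```

```text
time_s: 3.75
ee_pos: [448.1, -185.4, 66.9]
ee_rot: [180.0, 0.0, 76.8]
force: [0.7, 0.4, 0.3]
gripper_width: 91.1
gripper_force: 0.0
time_s: 4.25
ee_pos: [448.7, -185.4, 67.0]
ee_rot: [179.9, 0.0, 76.8]
force: [0.3, -0.8, 4.8]
gripper_width: 65.8
gripper_force: 22.0
time_s: 5.05
ee_pos: [447.3, -184.8, 217.1]
ee_rot: [-179.9, -0.0, 76.9]
force: [1.7, -0.4, -3.4]
gripper_width: 66.2
gripper_force: 22.0
```

```bash
echo '[[[20, -4, 0], [0, 0, 0]], [[35, -8, 0], [0, 0, 0]], [[40, -9, 0], [0, 0, 0]], [[40, -9, 0], [0, 0, 0]], [[40, -9, 0], [0, 0, 0]], [[40, -9, 0], [0, 0, 0]], [[40, -9, 0], [0, 0, 0]], [[40, -8, 0], [0, 0, 0]]]' | python3 drive.py
echo '[[[30, -5, 0], [0, 0, 0]], [[14, -2, 0], [0, 0, 0]], [[0, 0, 0], [0, 0, 0]], [[0, 0, 0], [0, 0, 0]]]' | python3 drive.py
python3 - <<'E'
from h import *
s=env.state(); print(s["qpos"],s["ee_pos"]); a=np.radians(77.05); d=s["ee_pos"][:2]-[458.0,176.5]
print("local",d@[np.cos(a),np.sin(a)],d@[-np.sin(a),np.cos(a)])
env_m=camera_model("wrist"); cv2.imwrite("pics/w2.png",grab_frame("wrist"))
for z in (14,): print(proj("",(458,176.5,14),env_m),proj("",(458+110*.224,176.5+110*.9745,9),env_m))
cv2.imwrite("pics/s3.png",grab_frame("scene"))
E
```

```text
time_s: 5.85
ee_pos: [450.5, 118.3, 215.4]
ee_rot: [-179.9, 0.1, 76.9]
force: [1.0, -0.1, -4.0]
gripper_width: 66.0
gripper_force: 22.0
time_s: 6.25
ee_pos: [454.5, 160.4, 215.6]
ee_rot: [-179.9, 0.1, 76.9]
force: [0.1, -0.5, -4.3]
gripper_width: 66.0
gripper_force: 22.0
[ 1.81216842e+01  9.91748415e+00  1.00931133e+02 -7.11123439e-02
  6.92834183e+01  3.12721699e+01] [454.52205905 160.44131547 215.63540825]
local -16.429656859886727 -0.2092789718144319
(np.float64(315.45235903602145), np.float64(163.93620523332572)) (np.float64(315.10440566886143), np.float64(71.9133592104994))
```

View pics/w2.png

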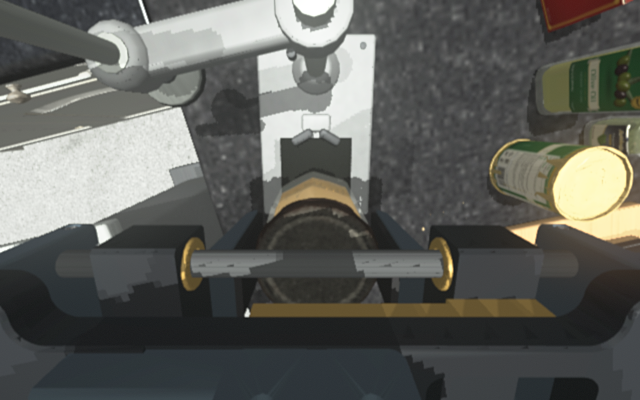

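The wrist view shows the jar centred in the gripper. The vee is at about (317,132) and the plate's middle is at about 317, some 2 px right of my model, so I'll shift +2 mm in tool y. The sleeve is clear at (118,50), and the tin is well to the right.

```bash
echo '[[[0, 2, 20], [0, 0, 0]], [[0, 0, 30], [0, 0, 0]], [[0, 0, 30], [0, 0, 0]], [[0, 0, 30], [0, 0, 0]], [[0, 0, 20], [0, 0, 0]], [[0, 0, 10], [0, 0, 0]], [[0, 0, 0], [0, 0, 0]], [[0, 0, 0], [0, 0, 0]]]' | python3 drive.py
echo '[[[0, 0, 2], [0, 0, 0]], [[0, 0, 2], [0, 0, 0]], [[0, 0, 0], [0, 0, 0]]]' | python3 drive.py
```

```text
time_s: 7.15
ee_pos: [457.9, 160.7, 77.1]
ee_rot: [179.9, -0.0, 76.8]
force: [0.5, 0.1, -4.1]
gripper_width: 65.9
gripper_force: 22.0
time_s: 7.45
ee_pos: [457.2, 161.0, 72.6]
ee_rot: [180.0, -0.0, 76.9]
force: [0.2, 0.4, -3.7]
gripper_width: 65.7
gripper_force: 22.0
```

```bash
echo '[[[0, 0, 3], [0, 0, 0]], [[0, 0, 3], [0, 0, 0]], [[0, 0, 0], [0, 0, 0]]]' | python3 drive.py
echo '[[[0, 0, 1.5], [0, 0, 0]], [[0, 0, 0], [0, 0, 0]]]' | python3 drive.py
echo '[[[0, 0, 1], [0, 0, 0]], [[0, 0, 0], [0, 0, 0]]]' | python3 drive.py
```

```text
time_s: 7.75
ee_pos: [456.6, 160.8, 65.8]
ee_rot: [-179.9, 0.0, 76.9]
force: [0.4, -0.6, -3.0]
gripper_width: 65.9
gripper_force: 22.0
time_s: 7.95
ee_pos: [457.0, 160.9, 64.6]
ee_rot: [-180.0, 0.0, 76.9]
force: [-0.9, 0.9, -4.0]
gripper_width: 65.5
gripper_force: 22.0
time_s: 8.15
ee_pos: [457.0, 160.9, 63.7]
ee_rot: [-180.0, 0.0, 76.9]
force: [0.5, -0.1, -3.8]
gripper_width: 65.9
gripper_force: 22.0
```

```bash
echo '[[[4, 0, 0], [0, 0, 0]], [[4, 0, 0], [0, 0, 0]], [[3, 0, 0], [0, 0, 0]], [[0, 0, 0], [0, 0, 0]]]' | python3 drive.py
echo '[[[1.5, 0, 0], [0, 0, 0]], [[0, 0, 0], [0, 0, 0]]]' | python3 drive.py
echo '[[[1.5, 0, 0], [0, 0, 0]], [[0, 0, 0], [0, 0, 0]]]' | python3 drive.py
echo '[[[1.5, 0, 0], [0, 0, 0]], [[0, 0, 0], [0, 0, 0]]]' | python3 drive.py
```

```text
time_s: 8.55
ee_pos: [459.9, 172.2, 63.8]
ee_rot: [180.0, -0.0, 76.9]
force: [-1.2, 0.0, -3.4]
gripper_width: 65.4
gripper_force: 22.0
time_s: 8.75
ee_pos: [459.9, 173.2, 63.8]
ee_rot: [180.0, 0.0, 76.9]
force: [0.7, -0.2, -4.0]
gripper_width: 66.0
gripper_force: 22.0
time_s: 8.95
ee_pos: [460.3, 174.6, 63.8]
ee_rot: [180.0, -0.0, 76.9]
force: [0.4, 0.5, -4.1]
gripper_width: 65.7
gripper_force: 22.0
time_s: 9.15
ee_pos: [460.3, 175.5, 63.9]
ee_rot: [-180.0, 0.1, 76.9]
force: [-1.4, -2.7, -1.2]
gripper_width: 65.9
gripper_force: 22.0
```

```bash
echo '[[[0.8, 0, 0], [0, 0, 0]], [[0, 0, 0], [0, 0, 0]]]' | python3 drive.py
echo '[[[0, 0, 1], [0, 0, 0]], [[0, 0, 0], [0, 0, 0]]]' | python3 drive.py
echo '[[[0, 0, 1], [0, 0, 0]], [[0, 0, 0], [0, 0, 0]]]' | python3 drive.py
```

```text
time_s: 9.35
ee_pos: [460.4, 175.8, 63.9]
ee_rot: [-180.0, 0.1, 76.9]
force: [-0.5, -5.8, 1.6]
gripper_width: 65.9
gripper_force: 22.0
time_s: 9.55
ee_pos: [460.4, 175.5, 63.7]
ee_rot: [-180.0, 0.1, 76.9]
force: [-2.7, -6.7, 6.5]
gripper_width: 65.8
gripper_force: 22.0
time_s: 9.75
ee_pos: [460.4, 175.2, 63.4]
ee_rot: [180.0, 0.2, 76.9]
force: [-4.7, -7.4, 12.9]
gripper_width: 65.6
gripper_force: 22.0
```

```bash
echo '[[[0, 0, -1.5], [0, 0, 0]], [[0, 0, 0], [0, 0, 0]]]' | python3 drive.py
echo '[[[0, 0, 0], [0, 0, 0]], [[0, 0, 0], [0, 0, 0]], [[0, 0, 0], [0, 0, 0]], [[0, 0, 0], [0, 0, 0]]]' | python3 drive.py 91
echo '[[[0, 0, -10], [0, 0, 0]], [[0, 0, -25], [0, 0, 0]], [[0, 0, -30], [0, 0, 0]], [[-10, 0, -40], [0, 0, 0]], [[-10, 0, -30], [0, 0, 0]], [[-10, 0, -10], [0, 0, 0]], [[0, 0, 0], [0, 0, 0]]]' | python3 drive.py
python3 - <<'E'
from h import *
import json
m=camera_model("wrist"); im=grab_frame("wrist"); cv2.imwrite("pics/w3.png",im)
m["T"]=m["T"].tolist(); json.dump(m,open("w3.json","w")); print(env.state()["ee_pos"])
for z in (14,100): print(proj("",(459,177,z),m))
cv2.imwrite("pics/s4.png",grab_frame("scene"))
E
```

```text
time_s: 9.95
ee_pos: [460.4, 175.7, 63.9]
ee_rot: [-180.0, 0.1, 76.9]
force: [-2.2, -5.6, 4.9]
gripper_width: 65.6
gripper_force: 22.0
time_s: 10.35
ee_pos: [461.1, 177.2, 63.4]
ee_rot: [180.0, -0.0, 76.9]
force: [0.1, -0.5, 0.8]
gripper_width: 90.8
gripper_force: 0.0
time_s: 11.05
ee_pos: [454.4, 147.0, 209.8]
ee_rot: [179.8, -0.1, 76.8]
force: [-0.4, -0.4, 0.0]
gripper_width: 90.9
gripper_force: 0.0
[453.65108332 147.20446872 208.23432561]
(np.float64(313.07185024090427), np.float64(154.07053165146263))
(np.float64(312.3421103539996), np.float64(163.77147571504597))
```

View pics/w3.png

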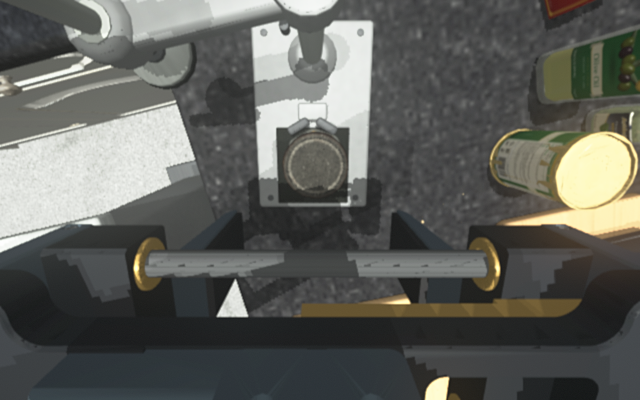

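The jar stands in the vee with its lid centred at about (315,165), touching both cheeks symmetrically, and it's free of the gripper. Next I'll find the handle by rising, turning and viewing it from above.

```bash
echo '[[[0, 0, -28], [0, 0, 8.4]], [[0, 0, -28], [0, 0, 8.4]], [[0, 0, -28], [0, 0, 8.4]], [[0, 0, -28], [0, 0, 8.4]], [[0, 0, -28], [0, 0, 8.4]], [[0, 0, -28], [0, 0, 8.4]], [[0, 0, -28], [0, 0, 8.4]], [[0, 0, -25], [0, 0, 8.4]]]' | python3 drive.py
echo '[[[-22, -24, 0], [0, 0, 0]], [[-22, -24, 0], [0, 0, 0]], [[-22, -24, 0], [0, 0, 0]], [[-22, -24, 0], [0, 0, 0]], [[-22, -24, 0], [0, 0, 0]], [[-22, -24, 0], [0, 0, 0]], [[0, 0, 0], [0, 0, 0]]]' | python3 drive.py
python3 - <<'E'
from h import *
import json
m=camera_model("wrist"); im=grab_frame("wrist"); print(env.state()["qpos"],np.round(m["T"],3))
m["T"]=m["T"].tolist(); json.dump(m,open("w4.json","w"))
cv2.imwrite("pics/w4.png",im)
cv2.imwrite("pics/s5.png",grab_frame("scene"))
E
```

```text
time_s: 11.95
ee_pos: [454.0, 148.1, 428.5]
ee_rot: [180.0, 0.2, 9.3]
force: [0.4, 0.9, -0.2]
gripper_width: 91.1
gripper_force: 0.0
time_s: 12.65
ee_pos: [297.2, 269.2, 427.7]
ee_rot: [180.0, 0.2, 10.0]
force: [0.1, -0.1, 0.2]
gripper_width: 91.2
gripper_force: 0.0
[ 4.03037851e+01 -1.37246514e+00  8.36025519e+01 -4.13774878e-04
  9.79561619e+01  1.20435576e+02] [[ 1.73000e-01  9.53000e-01  2.49000e-01  3.68050e+02]
 [-9.85000e-01  1.67000e-01  4.40000e-02  2.81434e+02]
 [-0.00000e+00 -2.53000e-01  9.67000e-01  5.98284e+02]
 [ 0.00000e+00  0.00000e+00  0.00000e+00  1.00000e+00]]
```

View pics/w4.png

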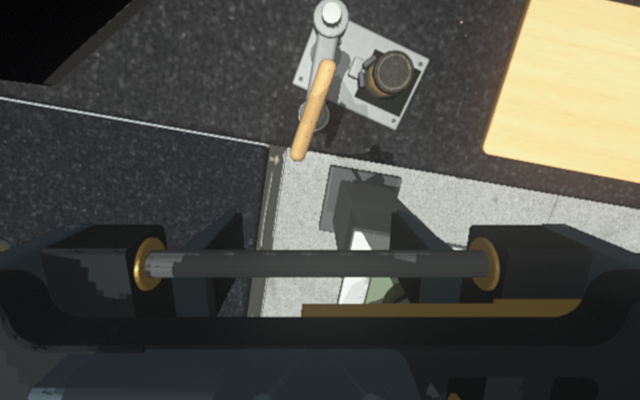

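The pale bar runs from about (328,62) to (298,158), and the column top is at (331,17). I'll segment the bar for accuracy.

Run:
```python
from h import *
import json
m=json.load(open("w4.json")); im=cv2.imread("pics/w4.png"); h=cv2.cvtColor(im,cv2.COLOR_BGR2HSV)
roi=h[45:175,270:350]; b=((roi[...,0]>8)&(roi[...,0]<28)&(roi[...,1]>70)&(roi[...,2]>120)).astype(np.uint8)
n,l,s,c=cv2.connectedComponentsWithStats(b); i=1+np.argmax(s[1:,4])
pts=(np.argwhere(l==i)[:,::-1]+[270,45]).astype(np.float32); r=cv2.minAreaRect(pts); print(r,s[i])
box=cv2.boxPoints(r); W=np.array([at_z("",*p,330,m) for p in box]); print(W[:,:2].round(1))
ct=at_z("",*r[0],330,m); e=[W[k+1]-W[k] for k in range(2)]; d=max(e,key=np.linalg.norm); ang=np.degrees(np.arctan2(d[1],d[0]))%180
print("centre",ct,"len",[np.linalg.norm(q) for q in e],"ang",ang)
a=np.radians(77.05); col=np.array([460.5,176.3])+110*np.array([np.cos(a),np.sin(a)])
v=ct[:2]-col; th=np.degrees(np.arctan2(v[1],v[0])); sw=(257.05-th)%360; print("col",col,"r",np.linalg.norm(v),"sw deg",sw,"handle", (77.05-sw-ang))
print("coltop px",proj("",(*col,234),m))
```

```text
((312.3552551269531, 109.79695129394531), (16.833560943603516, 106.89244842529297), 19.14813804626465) [  20   14   46  102 1700]
[[330.2 302.2]
 [419.2 285.7]
 [417.3 271.7]
 [327.7 287. ]]
centre [375.47178178 286.33427026 330.        ] len [np.float64(90.54485740445436), np.float64(14.116068480491771)] ang 169.50471060343352
col [485.15107376 283.50226006] r 109.71584830511237 sw deg 78.52909585019458 handle -170.98380645362812
coltop px (np.float64(332.9216145429205), np.float64(10.857317583291575))
```

```bash
echo '[[[0, 0, 0], [0, 0, 6.9]], [[0, 0, 0], [0, 0, 6.8]], [[0, 0, 0], [0, 0, 6.8]], [[25, -11, 10], [0, 0, 0]], [[25, -10, 20], [0, 0, 0]], [[24, -10, 20], [0, 0, 0]], [[0, 0, 0], [0, 0, 0]]]' | python3 drive.py 50
python3 - <<'E'
from h import *
s=env.state(); p=s["ee_pos"]; y=np.radians(s["ee_rot"][2]); d=np.array([375.5,286.3])-p[:2]
print(p,s["ee_rot"],d@[np.cos(y),np.sin(y)],d@[np.sin(y),-np.cos(y)],s["qpos"])
E
```

```text
time_s: 13.45
ee_pos: [380.5, 282.8, 374.4]
ee_rot: [179.6, 0.3, -11.0]
force: [-0.6, 0.1, -0.9]
gripper_width: 50.0
gripper_force: 0.0
[380.47955103 282.8300439  374.40504724] [179.60698907   0.29761293 -11.04345938] -5.552022833594801 -2.451849550147897 [ 3.52751564e+01  5.77004192e+00  8.33848781e+01 -5.62200056e-02
  9.13348454e+01  1.36316526e+02]
```

```bash
echo '[[[-4, -2, 20], [0, 0, 0]], [[0, 0, 20], [0, 0, 0]], [[0, 0, 18], [0, 0, 0]], [[0, 0, 9], [0, 0, 0]], [[0, 0, 0], [0, 0, 0]]]' | python3 drive.py
echo '[[[0, 0, 0], [0, 0, 0]], [[0, 0, 0], [0, 0, 0]], [[0, 0, 0], [0, 0, 0]], [[0, 0, 0], [0, 0, 0]], [[0, 0, 0], [0, 0, 0]]]' | python3 drive.py 8 20
```

```text
time_s: 13.95
ee_pos: [374.3, 285.9, 311.3]
ee_rot: [179.9, 0.1, -10.9]
force: [0.2, 0.5, 0.2]
gripper_width: 50.1
gripper_force: 0.0
time_s: 14.45
ee_pos: [374.7, 286.7, 312.6]
ee_rot: [-180.0, -0.0, -10.8]
force: [0.9, -0.3, 1.0]
gripper_width: 15.2
gripper_force: 20.0
```

```bash
echo '[[[2, 9.4, 0], [0, 0, -5]], [[2, 9.4, 0], [0, 0, -5]], [[2, 9.4, 0], [0, 0, -5]], [[2, 9.4, 0], [0, 0, -5]], [[2, 9.4, 0], [0, 0, -5]], [[2, 9.4, 0], [0, 0, -5]], [[2, 9.4, 0], [0, 0, -5]], [[0, 0, 0], [0, 0, 0]]]' | python3 drive.py
cat > where.py <<'E'
from h import *
s=env.state(); p=s["ee_pos"]; v=p[:2]-[485.15,283.5]; th=np.degrees(np.arctan2(v[1],v[0])); sw=(257.05-th)%360
if sw>300: sw-=360
print("r",np.linalg.norm(v),"sw",sw,"handle",77.05-sw-s["ee_rot"][2],"z",p[2],"F",s["force"],"T",s["torque"],"q6",s["qpos"][5])
E
python3 where.py
```

```text
time_s: 15.25
ee_pos: [394.4, 223.0, 312.6]
ee_rot: [180.0, -0.2, 24.1]
force: [3.7, 0.5, -0.7]
gripper_width: 14.6
gripper_force: 20.0
r 109.07798889553848 sw 43.39409628666567 handle 9.56119267284399 z 312.64070359192783 F [ 3.6720176   0.50367168 -0.7129358 ] T [ 0.21993465 -0.51664019  0.11657015] q6 93.96430583035242
```

Tracking well, with small forces. Continuing the swing.

```bash
echo '[[[2, 9.4, 0], [0, 0, -5]], [[2, 9.4, 0], [0, 0, -5]], [[2, 9.4, 0], [0, 0, -5]], [[2, 9.4, 0], [0, 0, -5]], [[2, 9.4, 0], [0, 0, -5]], [[2, 9.4, 0], [0, 0, -5]], [[2, 9.4, 0], [0, 0, -5]], [[0, 0, 0], [0, 0, 0]]]' | python3 drive.py; python3 where.py
echo '[[[1, 4.8, 0], [0, 0, -2.5]], [[1, 4.8, 0], [0, 0, -2.5]], [[0, 0, 0], [0, 0, 0]]]' | python3 drive.py; python3 where.py
```

```text
time_s: 16.05
ee_pos: [446.2, 183.8, 312.6]
ee_rot: [-180.0, -0.3, 59.1]
force: [4.4, 6.5, -1.4]
gripper_width: 15.1
gripper_force: 20.0
r 107.06392139741699 sw 8.371738561303971 handle 9.559580594835737 z 312.63506820499765 F [ 4.35800537  6.51908247 -1.40531933] T [ 0.96613072 -0.57787355  0.07308259] q6 51.72594351622292
time_s: 16.35
ee_pos: [454.9, 181.1, 312.6]
ee_rot: [-180.0, -0.3, 64.1]
force: [2.8, 7.6, 0.3]
gripper_width: 15.0
gripper_force: 20.0
r 106.80416964490715 sw 3.5042656184182306 handle 9.44390015968365 z 312.6129674734131 F [2.76332768 7.62225748 0.28018643] T [ 1.03035145 -0.48712224  0.04823807] q6 46.05983950208955
```

```bash
echo '[[[2, 1.5, 0], [0, 0, -1.2]], [[1.5, 1.5, 0], [0, 0, -1.2]], [[0, 0, 0], [0, 0, 0]]]' | python3 drive.py; python3 where.py
echo '[[[1, 1.8, 0], [0, 0, -1.2]], [[0.3, 1.8, 0], [0, 0, 0]], [[0, 0, 0], [0, 0, 0]]]' | python3 drive.py; python3 where.py
```

```text
time_s: 16.65
ee_pos: [458.1, 180.4, 312.6]
ee_rot: [180.0, 0.0, 66.6]
force: [-0.4, 0.5, 3.4]
gripper_width: 14.5
gripper_force: 20.0
r 106.61724771452562 sw 1.7231462194365008 handle 8.770981988581326 z 312.5862564455541 F [-0.43785749  0.52416953  3.35018223] T [0.16190575 0.01348648 0.15507405] q6 43.61404439627416
time_s: 16.95
ee_pos: [458.3, 180.4, 311.7]
ee_rot: [-179.5, 0.2, 67.8]
force: [-9.1, 2.3, 2.5]
gripper_width: 15.1
gripper_force: 20.0
r 106.57791331760488 sw 1.66384329321113 handle 7.603620778438156 z 311.68056717959996 F [-9.08242476  2.34381247  2.52153096] T [0.38546913 1.48709469 0.03826782] q6 42.202564639826115
```

```bash
echo '[[[0.3, 1.5, 0], [0, 0, 0]], [[0, 0, 0], [0, 0, 0]]]' | python3 drive.py; python3 where.py
python3 - <<'E'
from h import *
m=camera_model("wrist"); im=grab_frame("wrist"); cv2.imwrite("pics/w5.png",im)
m2=camera_model("scene"); s=grab_frame("scene"); cv2.imwrite("pics/s6.png",s)
u,v=proj("scene",(460,177,200)); print(u,v)
c=cv2.resize(s[int(v)-60:int(v)+60,int(u)-60:int(u)+60],(400,400),interpolation=2)
w=cv2.resize(im[:300,140:500],(480,400),interpolation=2)
cv2.imwrite("pics/mix.png",np.hstack([c[:, :310],w]))
E
```

```text
time_s: 17.15
ee_pos: [458.3, 180.4, 311.4]
ee_rot: [-179.3, 0.2, 67.8]
force: [-13.8, 2.8, 3.4]
gripper_width: 15.0
gripper_force: 20.0
r 106.58395676231211 sw 1.6552251951022754 handle 7.598720129756472 z 311.3744978746509 F [-13.75258792   2.81200229   3.39168171] T [0.54763119 2.00117938 0.01054488] q6 42.11485903134254
258.5323217490758 169.31755967086363
```

View pics/mix.png

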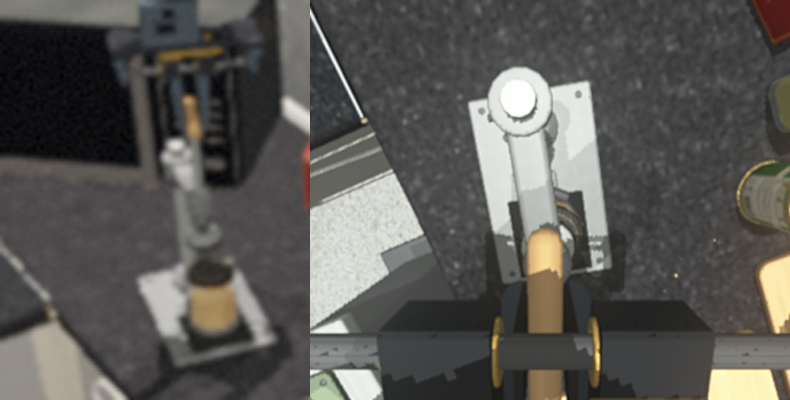

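The composite shows the arm parallel to the base plate and over the jar, and the force confirms the stop (13.8 N with no motion). I'll ease the side load and start pushing down.

```bash
echo '[[[-0.4, -3.6, 0], [0, 0, 0]], [[0, 0, 0], [0, 0, 0]]]' | python3 drive.py; python3 where.py
echo '[[[0, 0, 6], [0, 0, 0]], [[0, 0, 8], [0, 0, 0]], [[0, 0, 8], [0, 0, 0]], [[0, 0, 8], [0, 0, 0]], [[0, 0, 6], [0, 0, 0]], [[0, 0, 3], [0, 0, 0]], [[0, 0, 0], [0, 0, 0]]]' | python3 drive.py; python3 where.py
```

```text
time_s: 17.45
ee_pos: [458.2, 180.4, 312.0]
ee_rot: [-179.8, 0.1, 67.8]
force: [-6.7, -0.7, 2.8]
gripper_width: 14.9
gripper_force: 20.0
r 106.53903428307552 sw 1.6820493543725092 handle 7.587534500561247 z 311.9552096213495 F [-6.74814165 -0.70499809  2.76270375] T [0.03369623 0.97125194 0.04527428] q6 42.36382241869996
time_s: 18.15
ee_pos: [458.2, 180.4, 272.7]
ee_rot: [-179.8, 0.2, 67.8]
force: [-6.7, -0.2, 3.0]
gripper_width: 15.0
gripper_force: 20.0
r 106.54725204478389 sw 1.6831793602736411 handle 7.609923568766192 z 272.67134035605835 F [-6.67096908 -0.16685236  2.99359918] T [0.07758244 0.93653389 0.07555333] q6 42.360093104596594
```

```bash
for i in 1; do echo '[[[-0.2, -1.5, 1.5], [0, 0, 0]], [[0, 0, 0], [0, 0, 0]]]' | python3 drive.py|sed -n '1p;2p;4p'; done
echo '[[[0, 0, 1.5], [0, 0, 0]], [[0, 0, 0], [0, 0, 0]]]' | python3 drive.py|sed -n '2p;4p'
echo '[[[0, 0, 1.5], [0, 0, 0]], [[0, 0, 0], [0, 0, 0]]]' | python3 drive.py|sed -n '2p;4p'
echo '[[[0, 0, 1.5], [0, 0, 0]], [[0, 0, 0], [0, 0, 0]]]' | python3 drive.py|sed -n '2p;4p'
```

```text
time_s: 18.35
ee_pos: [458.2, 180.5, 271.8]
force: [-3.9, -1.9, 4.7]
ee_pos: [458.3, 180.5, 270.2]
force: [-4.4, -3.4, 4.3]
ee_pos: [458.2, 180.5, 268.7]
force: [-3.2, -3.9, 4.5]
ee_pos: [458.2, 180.5, 267.2]
force: [-4.4, -3.1, 3.7]
```

```bash
echo '[[[0, 0, 1.5], [0, 0, 0]], [[0, 0, 0], [0, 0, 0]]]' | python3 drive.py|sed -n '2p;4p'
echo '[[[0, 0, 1.5], [0, 0, 0]], [[0, 0, 0], [0, 0, 0]]]' | python3 drive.py|sed -n '2p;4p'
echo '[[[0, 0, 1.5], [0, 0, 0]], [[0, 0, 0], [0, 0, 0]]]' | python3 drive.py|sed -n '2p;4p'
```

```text
ee_pos: [458.3, 180.5, 266.4]
force: [-4.2, -3.6, 8.0]
ee_pos: [458.3, 180.5, 265.6]
force: [-6.7, -4.5, 10.5]
ee_pos: [458.3, 180.5, 264.8]
force: [-6.9, -4.9, 14.7]
```

```bash
python3 where.py
```

```text
r 106.42604776625181 sw 1.6514232487828053 handle 7.647162045183151 z 264.84134850615783 F [-6.9045715  -4.94742248 14.65217964] T [-0.71595569  1.30084074  0.1337669 ] q6 42.471482613351476
```

Touch felt at z≈267. It's now about 2 mm into the pad (roughly 10 N), so I'll ease back to a light load and then turn clockwise.

```bash
echo '[[[0, 0, -1.3], [0, 0, 0]], [[0, 0, 0], [0, 0, 0]]]' | python3 drive.py|sed -n '2p;4p'
echo '[[[0, 0, 0], [0, 0, 5]], [[0, 0, 0], [0, 0, 5]], [[0, 0, 0], [0, 0, 5]], [[0, 0, 0], [0, 0, 5]], [[0, 0, 0], [0, 0, 5]], [[0, 0, 0], [0, 0, 0]]]' | python3 drive.py; python3 where.py
```

```text
ee_pos: [458.3, 180.5, 265.8]
force: [-5.7, -3.8, 12.1]
time_s: 20.35
ee_pos: [459.2, 179.9, 265.8]
ee_rot: [179.8, -0.0, 42.6]
force: [-3.9, -6.3, 11.0]
gripper_width: 14.9
gripper_force: 20.0
r 106.83314942791765 sw 1.1021636129334524 handle 33.29939544081122 z 265.75180759306284 F [-3.89300503 -6.30822236 10.97123533] T [-0.96607199  0.81051347 -0.08896667] q6 67.57066318877102
```

```bash
echo '[[[0, 0.2, 0], [0, 0, 5]], [[0, 0.2, 0], [0, 0, 5]], [[0, 0.2, 0], [0, 0, 5]], [[0, 0.2, 0], [0, 0, 5]], [[0, 0.2, 0], [0, 0, 5]], [[0, 0, 0], [0, 0, 0]]]' | python3 drive.py; python3 where.py
```

```text
time_s: 20.95
ee_pos: [459.8, 178.8, 265.7]
ee_rot: [179.8, -0.1, 17.6]
force: [-3.5, -5.7, 12.2]
gripper_width: 15.1
gripper_force: 20.0
r 107.69301559757886 sw 0.6789913850319635 handle 58.7220746954781 z 265.71965770392785 F [-3.54674459 -5.67652403 12.18808332] T [-1.03714111  0.82550806 -0.03711021] q6 92.45452678380074
```

```bash
echo '[[[0, 0.2, 0], [0, 0, 5]], [[0, 0.2, 0], [0, 0, 5]], [[0, 0.2, 0], [0, 0, 5]], [[0, 0.2, 0], [0, 0, 3]], [[0, 0, 0], [0, 0, 0]]]' | python3 drive.py; python3 where.py
```

```text
time_s: 21.45
ee_pos: [459.9, 178.0, 265.7]
ee_rot: [179.8, -0.1, -0.3]
force: [-4.7, -5.7, 11.2]
gripper_width: 14.8
gripper_force: 20.0
r 108.47718323902069 sw 0.5173693142747879 handle 76.84520939413362 z 265.7298687095559 F [-4.72708822 -5.74457256 11.19904415] T [-1.02711914  0.84678109  0.01461952] q6 110.32674771788314
```

```bash
echo '[[[0, 0, 0], [0, 0, 3]], [[0, 0, 0], [0, 0, 0]]]' | python3 drive.py|sed -n '3,4p'; python3 where.py
echo '[[[0, 0, 0], [0, 0, 3]], [[0, 0, 0], [0, 0, 0]]]' | python3 drive.py|sed -n '3,4p'; python3 where.py
```

```text
ee_rot: [179.8, -0.2, -3.3]
force: [-4.3, -7.1, 11.2]
r 108.62202300689734 sw 0.5003337999003179 handle 79.84710012461295 z 265.7338433004943 F [-4.27069716 -7.07399106 11.1982134 ] T [-1.13277627  0.86906063 -0.01043833] q6 113.3160217353369
ee_rot: [179.8, -0.2, -6.2]
force: [-4.2, -6.4, 11.2]
r 108.62539104224055 sw 0.49445739005818723 handle 82.73410349529567 z 265.6966729458495 F [-4.24761238 -6.36483299 11.22306274] T [-1.1185858   0.79207109  0.69614655] q6 116.21505859072501
```

The torque jumped to 0.7 N m, so the handle is at its end stop. I'll release and retreat straight up.

```bash
echo '[[[0, 0, 0], [0, 0, -2]], [[0, 0, 0], [0, 0, 0]]]' | python3 drive.py | sed -n '3,4p'
echo '[[[0, 0, 0], [0, 0, 0]], [[0, 0, 0], [0, 0, 0]], [[0, 0, 0], [0, 0, 0]], [[0, 0, 0], [0, 0, 0]]]' | python3 drive.py 60
echo '[[[0, 0, -10], [0, 0, 0]], [[0, 0, -25], [0, 0, 0]], [[0, 0, -35], [0, 0, 0]], [[-30, 0, -30], [0, 0, 0]], [[-40, 0, -20], [0, 0, 0]], [[-30, 0, 0], [0, 0, 0]], [[0, 0, 0], [0, 0, 0]], [[0, 0, 0], [0, 0, 0]]]' | python3 drive.py
python3 - <<'E'
from h import *
m=camera_model("wrist"); im=grab_frame("wrist"); cv2.imwrite("pics/w6.png",im)
h=cv2.cvtColor(im,cv2.COLOR_BGR2HSV); u,v=map(int,proj("",(457.5,178,282),m)); print(u,v)
y0=max(v-70,0); x0=u-90
roi=h[y0:v+70,x0:u+90]; b=((roi[...,0]>8)&(roi[...,0]<28)&(roi[...,1]>70)&(roi[...,2]>110)).astype(np.uint8)
n,l,s,c=cv2.connectedComponentsWithStats(b)
for i in range(1,n):
    if s[i,4]<300: continue
    pts=(np.argwhere(l==i)[:,::-1]+[x0,y0]).astype(np.float32); r=cv2.minAreaRect(pts); box=cv2.boxPoints(r)
    for z in (278,334):
        W=np.array([at_z("",*p,z,m) for p in box]); e=[W[k+1]-W[k] for k in range(2)]; d=max(e,key=np.linalg.norm)
        print(s[i],z,at_z("",*r[0],z,m),[round(float(np.linalg.norm(q)),1) for q in e],np.degrees(np.arctan2(d[1],d[0]))%180)
E
```

```text
ee_rot: [179.8, -0.2, -4.2]
force: [-4.0, -6.6, 11.3]
time_s: 22.45
ee_pos: [459.5, 179.8, 263.7]
ee_rot: [-180.0, 0.0, -4.2]
force: [0.3, 0.4, -0.3]
gripper_width: 44.1
gripper_force: 0.0
time_s: 23.25
ee_pos: [359.6, 187.2, 384.9]
ee_rot: [-180.0, -0.1, -4.2]
force: [0.4, -0.1, -0.2]
gripper_width: 60.0
gripper_force: 0.0
318 89
[  82   11   18  111 1801] 278 [461.42727946 177.97727473 278.        ] [14.5, 92.5] 176.3092037799753
[  82   11   18  111 1801] 334 [455.15011622 178.74862521 334.        ] [11.6, 73.9] 176.30920377997532
```

```bash
python3 -c "
from workcell import env, grab_frame, camera_model
print(env.job_done())"
```

```text
the job is handed in; nothing more can be done
None
```

The job is handed in at about 23 s of the 61 s: the jar stands against the vee stop, the press arm is at its stop, and the handle is turned to its end stop and locked. After release the camera still showed the handle down and at its locked angle; I estimate the foot presses the lid with about 6 N. The result of the judging was not shown.

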